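Pop the fuse hatch of the bench supply

TASK

Press down once on the black ribbed pad of the orange hatch until its push-push latch lets go, then back off so that the hatch springs open. Stay clear and watch for two seconds that it stays open, without pushing it down again. Only press, pick nothing up; leave the white hatch shut and the things on the bench where they are.

Things in the scene. Friction and masses are not known exactly. Their poses are not given: they have to be found in the camera images.
- fuse_unit: Bench supply: grey case 130 (x) x 110 (y) x 64 mm high, screwed to the bench, that carries the orange hatch on its top. Origin: centre of its underside on the bench; z up, -x is its black front panel with terminals. It stands upright, turned about z.
- fuse_hatch (a joint): Hinge of the orange hatch, rad. About 0 (within 0.01): latched shut, level. Positive: open, free edge up, stop at 1.1. Negative: pressed in, stop at -0.085. The latch lets go when pressed past about -0.055 (4 mm down at the ribbed pad, about 3.5 N there; at the 6 mm stop the force rises sharply) and then released: see the hinge point. Pushing the open hatch fully down latches it again.
- fuse_hatch_press (a point): Centre of the upper surface of the black ribbed pad, 24 x 50 mm (long way across), 4 mm proud, near the orange hatch's free edge. Press on the pad. Moves with the hatch, a plate 82 x 80 x 8 mm; shut, its top is 74 mm above the bench, 10 mm proud of the case; this point is then 78 mm up, 70 mm from the hinge line, 16 mm from the free edge. Axes when shut: those of the case.
- fuse_hatch_hinge (a point): Middle of the orange hatch's hinge line (steel barrel), 70 mm above the bench, 46 mm from the case's centre towards its back (+x). The line runs along the case's y; the shut hatch reaches 86 mm from it towards the front (-x). After the press a damped spring swings the hatch up about it, following the finger as it lifts, to 1.1 rad in about a second, and holds it there.
- battery_unit: A second grey case of the same size and make, with a white hatch on top. Must be left alone. Origin: centre of its underside; axes as for the other.
- battery_hatch (a joint): Hinge of the white hatch, rad: same latch and signs as the orange one. It must stay shut, at about 0.
- spool: Loose metal spool standing on the bench, 48 mm across, 36 mm high; origin at the centre of its underside. Leave it.
- jar: Loose round jar with a green cap, 48 mm across, 65 mm high; origin at the centre of its underside. Leave it.
- screwdriver: Loose screwdriver lying on the bench along its own x, 180 mm long, handle to -x. Leave it.
- board: Loose blue circuit board lying flat on the bench, 75 (x) x 110 (y) mm, with its parts 12 mm high; origin at the centre of its underside. Leave it.

How it is judged (in metres and radians):
On the way, in this order (a step that is already met when the one before it is completed fails the run):
1. the fingers, on the black ribbed pad, press the orange hatch in below its shut position (value of joint fuse_hatch below -0.045 rad and contact force between fuse_hatch_pad and the fingers above 0.5 N).
2. the orange hatch has sprung open and stays open for 1.5 s with the robot clear of it (value of joint fuse_hatch above 0.9 rad and contact force between fuse_unit and the fingers below 0.1 N and contact force between fuse_unit and the arm below 0.1 N), for 1.5 s.
At the end, for the whole second after the job is handed in: The orange hatch stands open (joint above 0.9 rad) and still, after being seen open for 1.5 s with the robot clear of it; the white hatch is shut (below 0.04 rad); spool, jar, screwdriver and board are within 20 mm of where they began (value of joint fuse_hatch above 0.9 rad and velocity of joint fuse_hatch between -0.1 and 0.1 rad/s and value of joint battery_hatch below 0.04 rad and distance of each of spool, jar, screwdriver, board from where it was at the start of the episode below 0.02 m); the robot touches nothing.
It fails at once if the orange hatch, once open, is pushed back down (value of joint fuse_hatch between 0.15 and 1 rad and velocity of joint fuse_hatch below -0.15 rad/s).
It fails at once if the white hatch is pressed in or opened (value of joint battery_hatch below -0.03 rad or value of joint battery_hatch above 0.06 rad).
It fails at once if a thing on the bench is picked up or pushed away (distance of any of spool, jar, screwdriver, board from where it was at the start of the episode above 0.025 m).
It also fails if it takes over 32 s, if anything falls off the work surface, if the arm or the gripper's body presses on something with over 40 N, if the wrist force passes 120 N, or if a joint passes its speed limit or range.

ROBOT

A 7-joint arm with a two-finger parallel gripper is mounted at the origin on the work surface. World frame = base frame: x ahead of the robot, y to its left, z up, the work surface at z = 0. Lengths are in mm, angles in rad, forces in N, time in s.
With the tool pointing down it reaches from about 400 to 900 mm from the base axis. Payload 5.6 kg.
Tool frame: the origin (TCP) lies on the front face of the gripper's body, between the roots of the fingers; the fingertips stand 88 mm ahead of it and the grasp point (between the pads) lies 69 mm ahead of it (tcp_to_grasp is the distance from the TCP to the grasp point, in mm); z points along the fingers, y is the line along which they close (so a half turn about z gives the same grasp; the last joint's range is limited). The gripper opens to 92 mm and grips with 3 to 60 N. Pads are 20 mm wide; open, the fingers measure 128 mm over their backs; the gripper's body (75 mm by 189 mm) begins 69 mm behind the grasp point.
Start: joints at [1.18, 0.468, -0.012, 1.603, 0.006, 1.071, -0.056], TCP at [221.501, -611.1, 302.692] pointing down, gripper open.
Joint ranges: [-2.53, 2.53], [-0.31, 2.02], [-1.57, 1.55], [0.28, 2.44], [-1.29, 4.43], [0.15, 1.84], [-2.92, 2.92]. Speed limits (rad/s): [2.57, 2.57, 3.14, 3.14, 3.14, 3.14, 3.14].

INTERFACE

Orientations are given as a rotation vector (axis times angle).
In Python, from rig import reach, servo_line, move_joints, set_gripper, pause, ik, observe, snapshot, camera_info, Unreachable, finish_job, tcp_to_grasp gives the robot as it stands. Calls block until the motion is done:
- reach(position, orientation): joint-space move of the TCP to a pose.
- servo_line(position, frame=None, v=150, contact_N=None): straight line of the TCP; frame=None keeps the orientation; v is the mean speed in mm/s. With contact_N (N) it stops when the force on the tool has changed by that much, and returns True; else False.
- move_joints(angles): joint-space move.
- set_gripper(opening, squeeze=None): finger opening in mm; squeeze is the grip in N (None keeps the last); returns when the fingers have stopped.
- pause(seconds).
- ik(position, orientation): joint angles nearest the present ones, or None.
- observe(): the state.
- snapshot(name): name is "scene" or "top" or "wrist"; returns the picture (420x560x3 uint8, red, green, blue); there is no depth.
- camera_info(name): a dict with "fovy" (degrees; the focal length in pixels is half the picture's height over the tangent of half this angle, whatever the lens; pixels are square), "cx", "cy" (the principal point, pixels), "k1" (the pictures are not rectified: a ray, as slopes to the right and down, at radius r is drawn at 1 + k1 r^2 times it, then the intrinsics apply), "R" (3x3) and "t" (3): a world point X has camera coordinates R X + t. Camera axes: x right, y down, z forward; pixel columns grow to the right and rows downward; lengths in mm; the calibration is good to about 2 mm. A picture is of the moment at which its call begins: read the wrist's pose just before it. camera_info takes no time and is no camera call; for the wrist camera it gives the pose at the moment of the call.
A pose or a line that the arm cannot do raises Unreachable and nothing moves.
- finish_job(): hands the job in; it is judged then, once.
The state is a dict: "clock": time; "qpos": joint angles; "joint_vel": joint speeds; "effort": joint torques, N m; "position": TCP position; "tcp_rot": TCP orientation; "force": force on the tool from outside, world axes, zero at the start; "ft_torque": the same for the moment, N m; "finger_gap": finger opening in mm; "finger_force": force on a finger pad.
Only numpy, scipy, OpenCV 4.12 (cv2) and the standard library are available. Lean on these libraries where they do the work, as an engineer would, in place of code of your own. Each camera call takes 0.05 s, during which the arm holds its last target. There are 200 camera calls.

## Working session

There is one attempt and no reset: what is moved stays moved. The work goes in short steps, each a Python script; the robot and the scene stay as the last script left them, time stands still between calls to the robot, and variables do not carry over. Pictures are saved under pics/ and viewed, at most 10 in all, crops included, and the job is handed in when it is done.

```bash
mkdir -p pics; python3 - <<'E'
from rig import *
import cv2,numpy as np
for n in ("top","scene"):
    im=snapshot(n); cv2.imwrite(f"pics/{n}0.png",im[:,:,::-1]); c=camera_info(n); print(n,{k:np.round(v,4).tolist() for k,v in c.items()})
print(observe(),tcp_to_grasp)
E
```

```text
top {'fovy': 52.7147, 'cx': 274.8028, 'cy': 210.5692, 'k1': -0.0365, 'R': [[-0.0078, -0.9998, -0.0186], [-0.9981, 0.0089, -0.0605], [0.0607, 0.0181, -0.998]], 't': [15.8792, 650.5967, 1101.3915]}
scene {'fovy': 54.6481, 'cx': 274.57, 'cy': 209.7935, 'k1': -0.0685, 'R': [[-0.8751, 0.4836, 0.0188], [0.3412, 0.6441, -0.6847], [-0.3432, -0.5927, -0.7286]], 't': [551.6627, -155.1535, 1557.1226]}
{'clock': 0.1, 'qpos': array([ 1.18000787,  0.46827815, -0.01161301,  1.60352337,  0.00597852,
        1.07141005, -0.05631862]), 'joint_vel': array([ 9.10372719e-04, -1.64649723e-03, -8.81289718e-04, -1.03217174e-03,
        4.09918813e-04, -1.80984509e-05,  1.24855994e-03]), 'effort': array([ 6.71281250e-04, -5.21653891e+01, -1.27991574e-02, -2.44367713e+01,
       -5.68394910e-02,  1.41343832e-02,  7.84555482e-05]), 'position': array([ 221.35658224, -610.73611674,  301.84598194]), 'tcp_rot': array([-3.09271679e+00, -5.43158499e-01,  5.71143868e-04]), 'force': array([ 0.22095067, -0.35366902, -0.19711897]), 'ft_torque': array([ 0.00656186,  0.0149494 , -0.00450303]), 'finger_force': 0.0, 'finger_gap': 91.46522979323659} 69.4
```

View pics/top0.png

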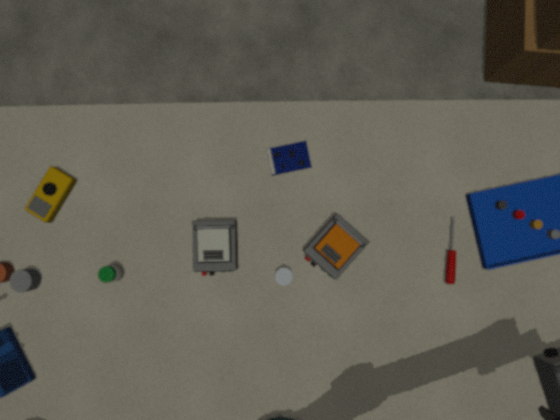

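View pics/scene0.png

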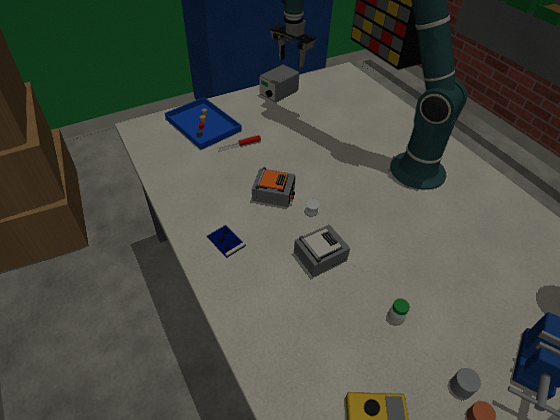

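The top view shows the orange unit at about (336,246), with its pad at (331,254). The white unit is at (215,245), the spool at (284,276), the screwdriver at (450,255) and the board at (290,157). In the scene view the orange hatch is at (275,182). I'll locate it from colour, hover above it and check with the wrist camera.

```bash
cat > h.py <<'E'
import cv2,numpy as np
from scipy.spatial.transform import Rotation as Ro
from rig import *
def pix2z(uv,c,z):
    f=210/np.tan(np.radians(c["fovy"])/2)
    d=(np.atleast_2d(uv)-[c["cx"],c["cy"]])/f
    s=d.copy()
    for _ in range(20): s=d/(1+c["k1"]*(s**2).sum(1,keepdims=True))
    R=np.array(c["R"]);t=np.array(c["t"]);o=-R.T@t
    r=np.c_[s,np.ones(len(s))]@R
    return (o+r*((z-o[2])/r[:,2])[:,None])[:,:2]
def plate(im,c):
    "plate centre and axes from orange region (hull), pad from dark pixels within"
    hsv=cv2.cvtColor(im,cv2.COLOR_RGB2HSV)
    m=cv2.inRange(hsv,(8,150,90),(22,255,255))
    n,l,s,_=cv2.connectedComponentsWithStats(m); k=1+s[1:,4].argmax()
    p=np.argwhere(l==k)[:,::-1]
    hull=cv2.convexHull(p.astype(np.int32))
    hm=cv2.fillConvexPoly(np.zeros_like(m),hull,255)
    q=np.argwhere((hm>0)&(hsv[:,:,2]<90))[:,::-1]
    H=pix2z(hull[:,0].astype(float),c,74).astype(np.float32)
    rc=cv2.minAreaRect(H); P=pix2z(q.astype(float),c,78)
    return p.mean(0),rc,q.mean(0),P.mean(0),cv2.minAreaRect(P.astype(np.float32))
def ori(ux): # case +x direction in world -> tool down, tool y along case y
    best=None
    for s in(1,-1):
        x=s*np.array([*ux,0]); z=np.array([0,0,-1.]); 
        yield Ro.from_matrix(np.c_[x,np.cross(z,x),z]).as_rotvec()
E
python3 - <<'E'
from h import *
im=cv2.imread("pics/top0.png")[:,:,::-1].copy(); c=camera_info("top")
a,rc,q,P,pr=plate(im,c); print(a,rc,q,P,pr)
u=np.array(rc[0])-P; u/=np.linalg.norm(u); print(u)
for o in ori(u): print(o,ik([*(P-70*u*0),280],o), ik([*P,160],o))
E
```

```text
[338.49108205 244.38287753] ((557.3035888671875, -145.53421020507812), (80.28883361816406, 80.22798156738281), 47.531646728515625) [331.12322275 253.27488152] [ 539.43681354 -129.98275753] ((552.7926635742188, -140.9901123046875), (82.00048828125, 69.4750747680664), 48.71831130981445)
[ 0.75428923 -0.65654227]
[ 2.94228999 -1.10115124  0.        ] [ 0.28053214  0.34040847 -0.12791064  1.85427835  0.05237791  0.95012861
 -2.15761404] [ 0.20095594  0.50047242 -0.03122348  1.9399965   0.02321459  0.70146181
 -2.13119696]
[1.10115124 2.94228999 0.        ] [ 0.68410481  0.4185442  -0.63957117  1.8281517   0.29420664  0.99092702
  0.77720913] [ 0.66362828  0.59936352 -0.6295165   1.90906648  0.48674578  0.78956557
  0.6200319 ]
```

```bash
python3 - <<'E'
from h import *
u=np.array([.737,-.676]);u/=np.linalg.norm(u)
P=np.array([537.9,-128]); o=list(ori(u))[0]
set_gripper(0,10)
reach([*P,300],o)
c=camera_info("wrist"); im=snapshot("wrist"); cv2.imwrite("pics/w1.png",im[:,:,::-1])
s=observe(); print(s["clock"],s["position"],s["tcp_rot"],s["force"],s["finger_gap"])
print(plate(im,c))
E
```

```text
3.5667 [ 537.76683076 -128.9959393   299.95537471] [ 2.92660839e+00 -1.14129853e+00  6.45249332e-05] [ 0.37109122 -0.25879066 -0.16011285] 0.07548758591218298
(array([276.9623139 , 158.17555831]), ((558.4940185546875, -145.8768310546875), (78.96302795410156, 80.66740417480469), 47.79316329956055), array([276.78337531, 192.93324937]), array([ 541.75241345, -130.35438852]), ((559.2030639648438, -146.5222625732422), (79.64319610595703, 78.59597778320312), 46.59935760498047))
```

View pics/w1.png

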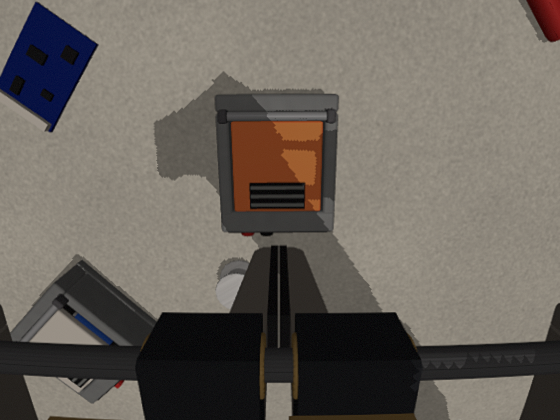

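The wrist view shows the pad at (277,196), the hinge barrel at the top around (277,117), and clear space around the hatch. This agrees with the first estimate to about 1 mm, so I'll press.

```bash
python3 - <<'E'
from h import *
u=np.array([.741,-.672])
P=np.array([538.5,-127.7]); print(pix2z([277.5,196],camera_info("wrist"),78))
servo_line([*P,180],v=120)
print(observe()["position"])
hit=servo_line([*P,154],v=12,contact_N=10)
s=observe(); print(hit,s["clock"],s["position"],s["force"])
if hit:
    servo_line([*(P-40*u),300],v=120)
    pause(2)
    s=observe(); print(s["clock"],s["position"],s["force"])
    for n in("wrist","scene"): cv2.imwrite(f"pics/{n}2.png",snapshot(n)[:,:,::-1])
    im=cv2.imread("pics/scene2.png")[130:250,200:380]; cv2.imwrite("pics/s2c.png",cv2.resize(im,None,fx=3,fy=3))
E
```

```text
[[ 539.29257507 -129.02548767]]
[ 538.98282328 -127.78814563  180.71877675]
True 6.2 [ 538.28076159 -127.41706187  161.03717276] [-1.63832085  0.73953558  5.38212213]
9.5583 [ 508.84997064 -100.82846894  300.00080107] [ 0.45275206  0.07922334 -0.28700113]
```

View pics/s2c.png

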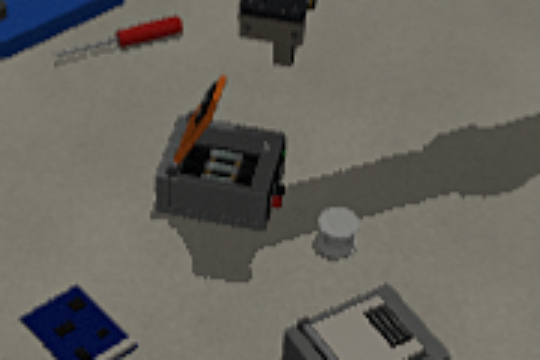

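The hatch stands open at about (205,120) in the crop, with the gripper well clear. The spool, board and screwdriver are where they were, and the white hatch is shut. I'll wait a little longer, then hand in.

```bash
python3 - <<'E'
from rig import *
pause(1.5); print(observe()["clock"]); print(finish_job())
E
```

```text
11.1583
the job is handed in; nothing more can be done
None
```

I pressed the orange hatch's pad once and it sprang open; it was still open when I checked 2 s after backing off, with the white hatch shut and nothing on the bench visibly moved, and I handed the job in at about 11 s; no verdict came back.

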